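# Load a blank and index it three strokes with a ratchet feed

## Robot

A 7-joint arm with a two-finger parallel gripper is mounted at the origin on a cart in front of the work surface, level with it; the furniture and walls round the work are solid. World frame = base frame: x ahead of the robot, y to its left, z up, the work surface at z = 0. Lengths are in m, angles in rad, forces in N, time in s.
With the tool pointing down it reaches from about 0.4 to 0.85 m from the base axis. Payload 4.5 kg.
Tool frame: the origin (TCP) lies between the finger pads; the fingertips stand 22 mm ahead of it and the grasp point (between the pads) lies 3 mm ahead of it; z points along the fingers, y is the line along which they close (so a half turn about z gives the same grasp; the last joint's range is limited). The gripper opens to 85 mm and grips with 20 to 120 N. Pads are 22 mm wide; open, the fingers measure 114 mm over their backs; the gripper's body (76 mm by 85 mm) begins 54 mm behind the grasp point. The pads swing forward as they close: fully open they stand 13 mm farther back than shut.
Start: joints at [1.28, 0.689, -0.195, 1.565, 0.157, 0.902, -0.215], TCP at [0.199, -0.592, 0.253] pointing down, gripper open.
Joint ranges: [-3.01, 3.01], [-0.46, 2.08], [-1.47, 1.51], [0.13, 2.56], [-1, 4.14], [0.04, 2.09], [-2.66, 2.66]. Speed limits (rad/s): [2.57, 2.57, 3.14, 3.14, 3.14, 3.14, 3.14].

## Interface

Orientations are given as a unit quaternion [x, y, z, w].
In Python, from cell import ctrl, hand, eyes, order gives the robot as it stands. The module is installed in compiled form; this text tells all that it offers. Calls block until the motion is done:
- ctrl.move_to(position, orientation): joint-space move of the TCP to a pose.
- ctrl.move_linear(position, rotation=None, feed=0.15): straight line of the TCP; rotation=None keeps the orientation; feed is the mean speed in m/s.
- ctrl.move_joints(angles): joint-space move.
- hand.grip(opening, force=None): finger opening in m; force is the grip in N (None keeps the last); returns when the fingers have stopped.
- ctrl.dwell(seconds).
- ctrl.ik(position, orientation): joint angles nearest the present ones, or None.
- eyes.grab_frame(name): name is "side" or "top" or "wrist"; returns a dict with "image" (400x640x3 uint8, red, green, blue), "K" (3x3 intrinsics, pixels), "R" (3x3) and "t" (3): a world point X has camera coordinates R X + t; the wrist camera has in their place "tool_from_camera" (4x4, takes a point from camera to tool coordinates, whose origin is the TCP and whose axes are the flange's). Camera axes: x right, y down, z forward; pixel columns grow to the right and rows downward; lengths in m; the calibration is good to about 2 mm. A picture is of the moment at which its call begins: read the wrist's pose just before it. There is no depth.
A pose or a line that the arm cannot do raises ctrl.MotionError and nothing moves.
- order.finish_job(): hands the job in; it is judged then, once.
Readings, each from a call of its own:
- ctrl.get_time_s(): time.
- ctrl.get_joints(): joint angles.
- ctrl.get_qd(): joint speeds.
- ctrl.get_joint_efforts(): joint torques, N m.
- ctrl.get_ee_pos(): TCP position.
- ctrl.get_orientation(): TCP orientation.
- ctrl.get_wrist_force(): force on the tool from outside, world axes, zero at the start.
- ctrl.get_moment(): the same for the moment, N m.
- ctrl.get_opening(): finger opening in m.
- ctrl.get_grip_force(): force on a finger pad.
Only numpy, scipy, OpenCV 4.12 (cv2) and the standard library are available. Lean on these libraries where they do the work, as an engineer would, in place of code of your own. Each camera call takes 0.05 s, during which the arm holds its last target. There are 200 camera calls.

## Task

Take the ground steel block out of its narrow cradle and lay it in the channel of the feed jig, long side along the channel, flat between the pusher and the bridge. Let go of it, then feed it under the bridge with exactly three full strokes of the ratchet lever, each time over to its stop and all the way back; do not touch the block again once feeding has begun. Leave the lever at rest, and leave the two offcuts and the flux tin alone.

Things in the scene. Friction and masses are not known exactly. Their poses are not given: they have to be found in the camera images.
- block: Loose ground steel block, plain grey, 40 (x) x 55 (y) x 30 (z) mm, about 0.5 kg; origin at the centre of its underside, z up. It starts in the cradle, its axes along the cradle's, to within about 1 mm. The bench on the near side of the cradle, round world x = 0.47, y = -0.22, is always free for putting it down (the bench vice, 156 mm high, stands at x under 0.41, y from -0.13 to +0.05).
- cradle: Fixed dark steel trough on the bench, 55 (x) x 43 (y) x 34 (z) mm; origin under its centre. Floor 6 mm thick; walls at +x and -x 6 mm thick, 34 mm high, 43 mm apart inside; open at both y ends, where the block sticks out 6 mm. So the block can be gripped here only by its two ends (across 55 mm, along y) and is lifted straight up.
- feed_jig: Fixed ratchet feed jig: base plate x -50 to +115, y -130 to +140 mm (own frame), 10 mm thick; origin on the bench under the channel's centre line. Channel along y at x = 0: floor at z = 10 mm, side rails 48 mm apart inside, 8 mm thick, tops at z = 20 mm, from y = -15 to +140 mm. At its -y end lies a toothed carriage with a pusher (tops at z = 38 mm) that feeds toward +y, under the bridge.
- load_spot (a point): Point on the channel's floor (z = 10 mm) where the block's underside centre is to be laid: jig x = 0, y = +17.5 mm; axes are the jig's. Pusher and bridge are only 63 to 69 mm apart here: no room for fingers at the block's ends, so it is held across its 40 mm sides, fingertips above the rails.
- bridge (a point): Centre of the top of the dark steel bridge that stands across the channel: jig x = 0, y = +67 mm. It reaches from y = +49 to +85 mm and is 80 mm wide (x); underside at z = 48 mm, top at z = 60 mm (63 mm at its bush, a round steel insert with a hole).
- pusher_face (a point): Centre of the pusher's flat face (36 wide x 26 high mm) that pushes the block's end toward the jig's +y; it moves with the carriage, at jig y = -20 mm plus the joint value of feed_carriage, z = 25 mm.
- feed_carriage (a joint): Travel of the carriage toward the jig's +y, in m. Starts between 0 and 0.006; stands by friction (about 4 N). Each full lever stroke brings it to the next index: 0.016 after the first (whatever the start), 0.032 after the second, 0.048 after the third, 0.064 after a fourth. A short stroke, or one without full return, does not index. It cannot be put back.
- feed_lever (a joint): Ratchet lever, rad: 0 at rest, 0.6 at its stop. Grows clockwise seen from above: at 0 the arm points 0.3 rad counter-clockwise (toward jig +y) of the jig's +x, at 0.6 it points 0.3 rad to the other side. A spring returns it to 0 when let go; the pawl takes the next tooth only when the lever is nearly home. 2 to 8 N at the grip.
- lever_pivot (a point): On the lever's vertical hinge axis, at the height of the lever arm (z = 36 mm): jig x = 85, y = -60 mm. The arm is a flat steel bar 14 mm wide, 8 mm thick (z = 32 to 40 mm).
- lever_grip (a point): Point on the axis of the lever's upright black grip, a round post 17 mm in diameter, 85 mm from the hinge axis, from z = 40 to z = 92 mm; this point at z = 70 mm. Pinch or push it from above; nothing stands within 60 mm of it but the low lever arm and the jig plate.
- hex_offcut: Loose brass hexagon bar offcut, 25 x 85 x 22 mm, lying on the bench; not needed, leave alone.
- round_offcut: Loose turned steel round bar offcut, 25 mm in diameter, 90 mm long, lying on the bench; not needed, leave alone.
- flux_tin: Loose round tin, 65 mm in diameter, 31 mm high, on the bench; not needed, leave alone.
Mind the look-alikes: they are no part of the job. There is more than one size of the block; the job needs the largest.

How it is judged:
On the way, in this order (a step that is already met when the one before it is completed fails the run):
1. block flat in the channel between pusher and bridge, let go, not yet fed (x of block in the frame of feed_jig between -0.006 and 0.006 m and z of block in the frame of feed_jig below 0.013 m and angle between the y axis of block and the y axis of feed_jig, either way round below 0.2 rad and angle between block's own z axis and vertical below 0.12 rad and y of block in the frame of feed_jig between 0.005 and 0.03 m and value of joint feed_carriage below 0.01 m and value of joint feed_lever below 0.12 rad and contact force between the fingers and block below 0.2 N and linear speed of block below 0.02 m/s), for 0.2 s.
2. stroke 1: lever over to its stop, the carriage on its index 1 (value of joint feed_lever above 0.54 rad and value of joint feed_carriage between 0.011 and 0.021 m), for 0.05 s.
3. lever back at rest after stroke 1 (value of joint feed_lever below 0.12 rad and value of joint feed_carriage between 0.011 and 0.021 m), for 0.05 s.
4. stroke 2: lever over to its stop, the carriage on its index 2 (value of joint feed_lever above 0.54 rad and value of joint feed_carriage between 0.027 and 0.037 m), for 0.05 s.
5. lever back at rest after stroke 2 (value of joint feed_lever below 0.12 rad and value of joint feed_carriage between 0.027 and 0.037 m), for 0.05 s.
6. stroke 3: lever over to its stop, the carriage on its index 3 (value of joint feed_lever above 0.54 rad and value of joint feed_carriage between 0.043 and 0.053 m), for 0.05 s.
At the end, for the whole second after the job is handed in: The carriage stands on its third index (0.048 m, +-5 mm), the lever is back at rest (under 0.08 rad), and the block lies flat and still in the channel (within 6 mm of its centre line, 0.2 rad of its direction), partly under the bridge where the pusher left it (jig y = 56 mm +-8 mm) (value of joint feed_carriage between 0.043 and 0.053 m and value of joint feed_lever below 0.08 rad and x of block in the frame of feed_jig between -0.006 and 0.006 m and z of block in the frame of feed_jig below 0.013 m and angle between the y axis of block and the y axis of feed_jig, either way round below 0.2 rad and angle between block's own z axis and vertical below 0.12 rad and y of block in the frame of feed_jig between 0.048 and 0.064 m and linear speed of block below 0.01 m/s); the robot touches nothing.
It fails at once if the gripper touches the block after feeding has begun (contact force between the fingers and block above 0.5 N and value of joint feed_carriage above 0.01 m).
It fails at once if a fourth stroke has been made (value of joint feed_carriage above 0.055 m).
It fails at once if a bystander is disturbed (distance of any of hex_offcut, round_offcut, flux_tin from where it was at the start of the episode above 0.03 m).
It also fails if it takes over 72 s, if anything falls off the work surface, if the arm or the gripper's body presses on something with over 40 N, if the wrist force passes 120 N, or if a joint passes its speed limit or range.

## Working session

There is one attempt and no reset: what is moved stays moved. The work goes in short steps, each a Python script; the robot and the scene stay as the last script left them, time stands still between calls to the robot, and variables do not carry over. Pictures are saved under pics/ and viewed, at most 10 in all, crops included, and the job is handed in when it is done.

```bash
mkdir -p pics; python3 - <<'E'
from cell import ctrl,hand,eyes,order
import cv2,numpy as np,pickle
d={}
for n in("side","top"):
    f=eyes.grab_frame(n);d[n]=f
    cv2.imwrite(f"pics/{n}0.png",f["image"][:,:,::-1])
    print(n,np.round(f["K"],1).tolist(),"C",np.round(-f["R"].T@f["t"],3),np.round(f["R"],2).tolist())
pickle.dump(d,open("f0.pkl","wb"))
print(ctrl.get_time_s(),ctrl.get_orientation())
E
```

```text
side [[404.0, 0.0, 322.2], [0.0, 404.0, 199.9], [0.0, 0.0, 1.0]] C [ 0.353 -0.62   0.722] [[0.95, -0.3, -0.01], [-0.2, -0.61, -0.77], [0.23, 0.74, -0.64]]
top [[479.2, 0.0, 320.8], [0.0, 479.2, 198.3], [0.0, 0.0, 1.0]] C [0.454 0.12  1.522] [[0.0, -1.0, 0.02], [-0.99, -0.01, -0.11], [0.11, -0.02, -0.99]]
0.1 [ 9.86837369e-01  1.61713644e-01 -1.92630372e-04 -8.16727275e-04]
```

View pics/top0.png

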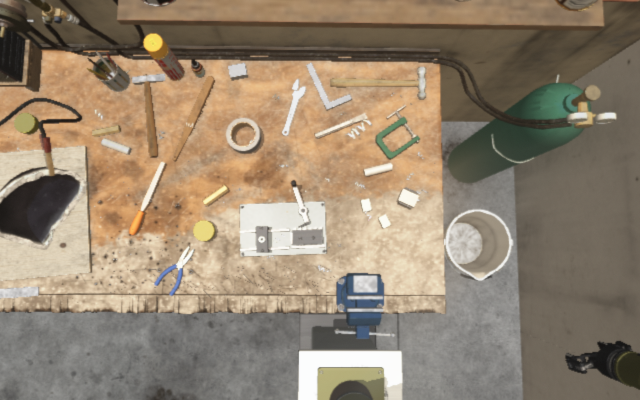

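View pics/side0.png

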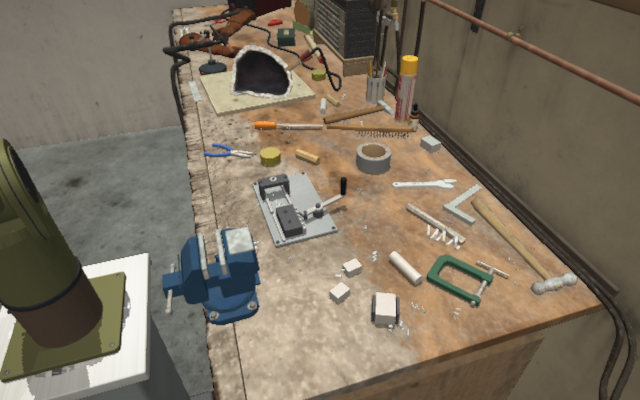

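The top view shows the cradle and block at about (408,198), and the jig at about (283,230) with its bridge at (262,238) and lever grip at (295,185). In the side view the cradle is at (385,308). I'll enlarge both areas.

```bash
cat > h.py <<'E'
import numpy as np,cv2,pickle
def ray(f,uv,z):
    """pixel -> world point on plane z"""
    C=-f["R"].T@f["t"]; d=f["R"].T@np.linalg.inv(f["K"])@np.array([uv[0],uv[1],1.])
    return C+d*(z-C[2])/d[2]
def tri(fs,uvs):
    A=[];b=[]
    for f,uv in zip(fs,uvs):
        C=-f["R"].T@f["t"]; d=f["R"].T@np.linalg.inv(f["K"])@np.array([uv[0],uv[1],1.]);d/=np.linalg.norm(d)
        P=np.eye(3)-np.outer(d,d);A.append(P);b.append(P@C)
    return np.linalg.lstsq(np.vstack(A),np.hstack(b),rcond=None)[0]
def proj(f,X):
    c=f["R"]@X+f["t"];p=f["K"]@c;return p[:2]/p[2]
E
python3 - <<'E'
from h import *
d=pickle.load(open("f0.pkl","rb"));t=d["top"]["image"];s=d["side"]["image"]
a=cv2.resize(t[175:265,230:335],None,fx=4,fy=4,interpolation=2)   #420x360
b=cv2.resize(t[180:225,350:430],None,fx=4.75,fy=4.75,interpolation=2) #380x213
c=cv2.resize(s[170:250,250:355],None,fx=4,fy=2.9,interpolation=2)[:232]
e=cv2.resize(s[285:335,360:410],None,fx=6,fy=6,interpolation=2)
im=np.zeros((600,800,3),np.uint8);im[:360,:420]=a;im[:213,420:800]=b;im[360:592,:420]=c;im[250:550,450:750]=e
cv2.imwrite("pics/z.png",im[:,:,::-1])
for n,uv,z in(("cr",(408,198),.036),("jig",(283,230),.01),("grip",(294,184),.09),("bridge",(262,238),.06)):print(n,ray(d["top"],uv,z))
print(ray(d["side"],(385,308),.036))
E
```

```text
Traceback (most recent call last):
ValueError: could not broadcast input array from shape (214,380,3) into shape (213,380,3)
```

```bash
cat >> h.py <<'E'
from scipy.spatial.transform import Rotation as Ro
def q(yaw):
    """tool down, tool y along world direction -(sin..): yaw about world z of [1,0,0,0]"""
    return (Ro.from_euler('z',yaw)*Ro.from_quat([1,0,0,0])).as_quat()
def wrist(ctrl,eyes):
    p=np.array(ctrl.get_ee_pos());R=Ro.from_quat(ctrl.get_orientation()).as_matrix()
    f=eyes.grab_frame("wrist");T=np.eye(4);T[:3,:3]=R;T[:3,3]=p
    M=np.linalg.inv(T@f["tool_from_camera"]);f["R"]=M[:3,:3];f["t"]=M[:3,3];return f
E
python3 - <<'E'
from h import *
from cell import ctrl,eyes
d=pickle.load(open("f0.pkl","rb"))
for n,uv,z in(("cr",(408,198),.036),("jig",(283,230),.01),("grip",(294,184),.09),("bridge",(262,238),.06)):print(n,ray(d["top"],uv,z))
print(ray(d["side"],(385,308),.036))
c=ray(d["top"],(408,198),.036)
ctrl.move_to([c[0]-.0,c[1],.28],q(0))
f=wrist(ctrl,eyes);pickle.dump(f,open("w1.pkl","wb"));cv2.imwrite("pics/w1.png",f["image"][:,:,::-1])
print(ctrl.get_ee_pos(),ctrl.get_joints(),ctrl.get_time_s(),f["tool_from_camera"],proj(f,c))
E
```

```text
cr [ 0.62128738 -0.18030902  0.036     ]
jig [0.52014952 0.21080986 0.01      ]
grip [0.6553124  0.17473804 0.09      ]
bridge [0.49336702 0.27112623 0.06      ]
[ 0.61707004 -0.19115052  0.036     ]
[ 0.62069809 -0.18209749  0.27996591] [ 0.2432261   0.68818738 -0.05564497  1.46624803  0.04351031  0.98855314
 -1.39691136] 2.2667 [[ 6.14886399e-04 -9.48594666e-01 -3.16492942e-01  8.08591552e-02]
 [ 9.99999517e-01  8.25833103e-04 -5.32380828e-04 -5.73984278e-04]
 [ 7.66383962e-04 -3.16492462e-01  9.48594715e-01 -1.20324546e-01]
 [ 0.00000000e+00  0.00000000e+00  0.00000000e+00  1.00000000e+00]] [320.6562247  168.48660648]
```

View pics/w1.png

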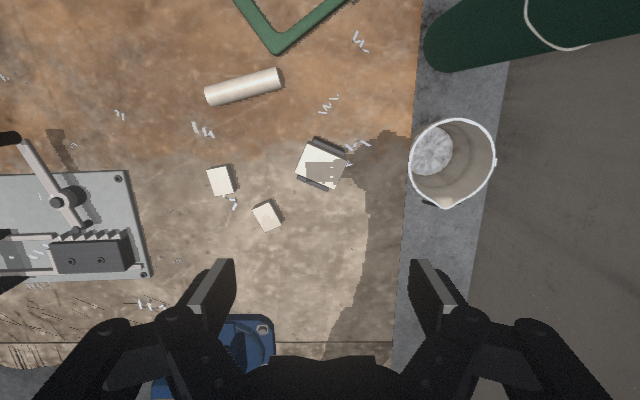

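The block in its cradle is at (321,163), part shaded by the gripper, with dark walls at (328,145) and (313,184), giving a yaw of about -0.39. The jig is at left. Next: an unshaded closer view of the block and a view of the jig.

```bash
python3 - <<'E'
from h import *
from cell import ctrl,eyes
ctrl.move_to([.545,.19,.34],q(0))
g=wrist(ctrl,eyes);pickle.dump(g,open("w3.pkl","wb"))
ctrl.move_to([.56,-.22,.22],q(-.39))
f=wrist(ctrl,eyes);pickle.dump(f,open("w2.pkl","wb"))
print(ctrl.get_time_s(),proj(f,np.array([.62,-.183,.036])),proj(g,np.array([.52,.21,.01])))
cv2.imwrite("pics/w3.png",g["image"][:,:,::-1]);cv2.imwrite("pics/w2.png",f["image"][:,:,::-1])
E
```

```text
5.3667 [267.97396278 141.26135862] [307.625788   173.48704016]
```

View pics/w2.png

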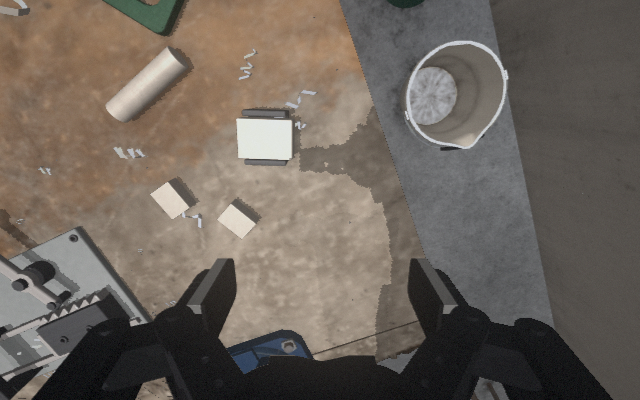

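View pics/w3.png

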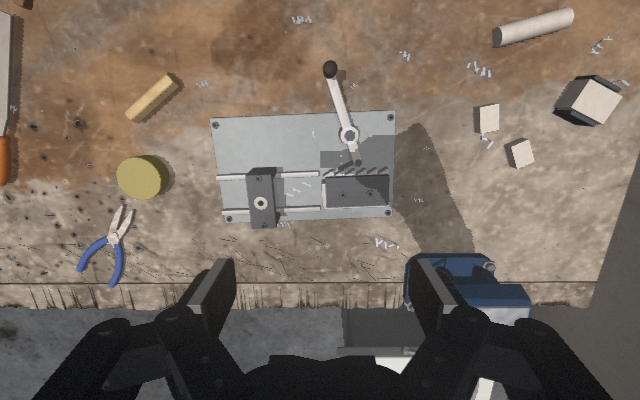

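In w2 the block top is a clean bright rectangle spanning (237–293, 117–160). In w3 the plate corners are near (211,117), (395,111), (393,217) and (223,224). The bush is at (261,203), the lever grip top at (330,68) and the pivot at (349,135).

```bash
python3 - <<'E'
from h import *
f=pickle.load(open("w2.pkl","rb"));g=pickle.load(open("w3.pkl","rb"))
im=f["image"].astype(int)
m=((im.min(2)>175)).astype(np.uint8);m[:100]=0;m[170:]=0;m[:,:225]=0;m[:,305:]=0
m=cv2.morphologyEx(m,cv2.MORPH_OPEN,np.ones((5,5)))
c=max(cv2.findContours(m,0,1)[0],key=cv2.contourArea)
P=np.array([ray(f,p[0],.036)[:2]*1000 for p in c],np.float32);print("block",cv2.boundingRect(c),cv2.minAreaRect(P))
print(im[138,265],im[138,230],im[165,265])
im=g["image"].astype(int)
# plate edges: scan
sat=(im[:,:,0]-im[:,:,2])   # bench brown: R>B
m=(sat<6)&(im.sum(2)>250)
m=cv2.medianBlur(m.astype(np.uint8),3)
def edge(pts,n):
    W=np.array([ray(g,p,.01)[:2] for p in pts]);keep=np.ones(len(W),bool)
    for _ in range(4):
        v=cv2.fitLine(W[keep].astype(np.float32),cv2.DIST_HUBER,0,1e-4,1e-4).ravel()
        r=np.abs((W-v[2:])@np.array([-v[1],v[0]]));keep=r<max(.0015,1.5*np.median(r))
    print(n,v,"ang",np.degrees(np.arctan2(v[1],v[0])),keep.sum(),len(W));return v
top=[(u,100+np.argmax(m[100:150,u])-.5) for u in range(225,320)]+[(u,100+np.argmax(m[100:150,u])-.5) for u in range(352,385)]
left=[(195+np.argmax(m[v,195:250])-.5,v) for v in range(125,165)]
right=[(405-np.argmax(m[v,405:350:-1])+.5,v) for v in range(140,210)]
T=edge(top,"top");L=edge(left,"left");Rr=edge(right,"right")
for n,uv,z in(("bush",(261,203),.063),("grip",(330,68),.092),("pivot",(349,135),.045)):print(n,ray(g,uv,z))
cv2.imwrite("pics/m.png",m*255)
a=np.arctan2(T[1],T[0]);a+=np.pi*(np.sin(a)<0);yaw=a-np.pi/2
ex=np.array([np.cos(yaw),np.sin(yaw)]);ey=np.array([-ex[1],ex[0]])
mid=lambda v,s:v[2:]@s
print("yaw",yaw,"x0",mid(T,ex)-.115,"yL",mid(L,ey)-.140,"yR",mid(Rr,ey)+.130)
y0=(mid(L,ey)+mid(Rr,ey))/2-.005;O=ex*(mid(T,ex)-.115)+ey*y0
print("O",O,"pred bush",O+.067*ey,"pivot",O+.085*ex-.06*ey,"grip",O+.085*ex-.06*ey+.085*(np.cos(.3)*ex+np.sin(.3)*ey))
E
```

```text
block (237, 119, 55, 41) ((623.3634643554688, -180.2275390625), (53.9354248046875, 38.990596771240234), 65.89938354492188)
[228 230 224] [144 125 108] [121 112 104]
top [ 0.03850255 -0.9992585   0.60673356  0.249041  ] ang -87.79342 128 128
left [0.9991242  0.04184224 0.56410414 0.34876436] ang 2.3980834 40 40
right [0.99903476 0.04392595 0.5246889  0.07942767] ang 2.5175812 70 70
bush [0.4906459  0.27310914 0.063     ]
grip [0.66059266 0.17890078 0.092     ]
pivot [0.58148076 0.15141437 0.045     ]
yaw 0.03851206699875398 x0 0.500872382042181 yL 0.18678630535149177 yR 0.1891669195937012
O [0.49326341 0.20712209] pred bush [0.49068374 0.27407241] pivot [0.58051053 0.1504393 ] grip [0.66068677 0.17866643]
```

```bash
python3 - <<'E'
from h import *
g=pickle.load(open("w3.pkl","rb"))
im=g["image"]
cv2.imwrite("pics/z2.png",cv2.resize(im[50:240,200:410],(735,665) if 0 else (662,599),interpolation=cv2.INTER_CUBIC)[:,:,::-1])
E
```

```text
(no output)
```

View pics/z2.png

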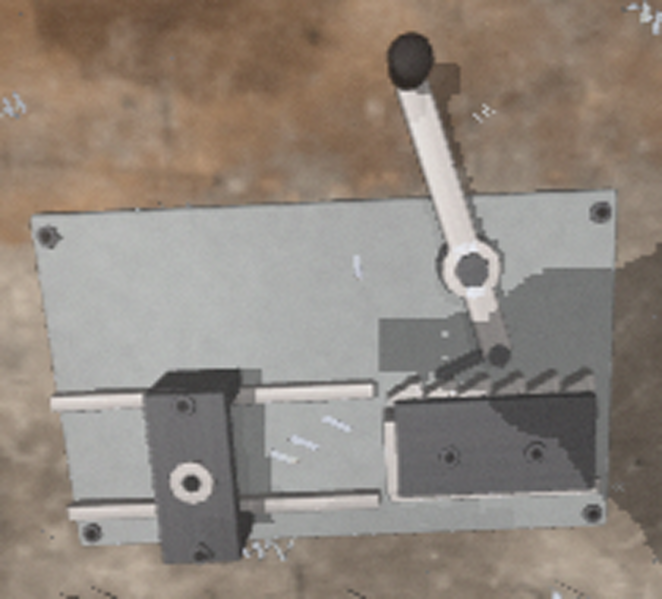

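Jig origin is about (0.493, 0.207) with yaw 0.041, and the bush, pivot and grip predictions all agree. The block is at (0.6234, -0.1802) with yaw -0.42. Next: lift, put down, regrasp.

```bash
python3 - <<'E'
from h import *
from cell import ctrl,hand,eyes
B=np.array([.6234,-.1802]);yb=-.42;D=np.array([.47,-.22])
for s in(1,-1):
    for p,y in(([*D,.05],s*np.pi/2),([.492,.224,.05],.041+s*np.pi/2)):
        j=ctrl.ik(p,q(y));print(s,None if j is None else np.round(j,2))
ctrl.move_to([*B,.12],q(yb))
print("f0",np.round(ctrl.get_wrist_force(),1))
ctrl.move_linear([*B,.033],feed=.08)
print("f1",np.round(ctrl.get_wrist_force(),1))
hand.grip(.04,60);print("open",ctrl.get_opening(),ctrl.get_grip_force())
ctrl.move_linear([*B,.10],feed=.06)
print("f2",np.round(ctrl.get_wrist_force(),1),ctrl.get_opening())
ctrl.move_linear([*B,.16]);ctrl.move_to([*D,.12],q(0))
ctrl.move_linear([*D,.030],feed=.1);ctrl.move_linear([*D,.0275],feed=.02)
print("f3",np.round(ctrl.get_wrist_force(),1),ctrl.get_ee_pos(),ctrl.get_opening(),ctrl.get_time_s())
E
```

```text
1 [ 0.5   0.9  -0.26  2.01  0.71  0.31 -0.34]
1 [-0.43  0.91 -0.14  1.95  0.38  0.31 -0.83]
-1 [ 0.28  0.91  0.12  2.02 -0.41  0.23 -2.39]
-1 [ 0.12  1.27 -1.26  1.92  1.37  1.18  1.47]
f0 [-0.8 -1.   0.4]
f1 [ 1.1 -0.1  0.3]
open 0.05400839223017475 66.17539286613464
f2 [-0.1  0.6 -4.4] 0.05358999688254828
f3 [ 0.4 -0.5 -3.3] [ 0.47031654 -0.22015492  0.0278174 ] 0.053918724654402714 11.4
```

```bash
python3 - <<'E'
from h import *
from cell import ctrl,hand,eyes
D=np.array([.47,-.22])
ctrl.move_linear([*D,.0265],feed=.02);print(np.round(ctrl.get_wrist_force(),1))
hand.grip(.085);ctrl.move_linear([*D,.10],feed=.15)
f=wrist(ctrl,eyes);pickle.dump(f,open("w4.pkl","wb"))
ctrl.move_to([*D,.10],q(np.pi/2));ctrl.move_linear([*D,.033],feed=.1)
print(np.round(ctrl.get_wrist_force(),1))
hand.grip(.03,60);print("open",ctrl.get_opening(),ctrl.get_grip_force())
ctrl.move_linear([*D,.10],feed=.1);print(np.round(ctrl.get_wrist_force(),1),ctrl.get_opening())
ctrl.move_linear([*D,.22],feed=.2)
yj=.041;O=np.array([.4933,.2067]);ex=np.array([np.cos(yj),np.sin(yj)]);ey=np.array([-ex[1],ex[0]])
L=O+.0175*ey
ctrl.move_to([*L,.22],q(yj+np.pi/2))
ctrl.move_linear([*L,.085],feed=.15)
print(np.round(ctrl.get_wrist_force(),1),ctrl.get_opening(),ctrl.get_ee_pos(),L,ctrl.get_time_s())
f=wrist(ctrl,eyes);s=eyes.grab_frame("side");pickle.dump((f,s),open("w5.pkl","wb"))
a=f["image"];b=cv2.resize(s["image"][140:260,225:385],(640,480),interpolation=2)
im=np.zeros((600,800,3),np.uint8);im[:250,:400]=cv2.resize(a,(400,250));im[120:600,160:800]=b
im[:250,:400]=cv2.resize(a,(400,250),interpolation=cv2.INTER_AREA);cv2.imwrite("pics/c5.png",im[:,:,::-1])
E
```

```text
[-1.   0.5  6.7]
[ 0.2 -0.9 -0. ]
open 0.038843326552824096 61.61816954612732
[ 0.6 -0.2 -5.9] 0.03868393464252767
[ 0.  -0.9 -5.2] 0.0388412310298673 [0.49319242 0.22458475 0.08572001] [0.4925827  0.22418529] 19.225
```

View pics/c5.png

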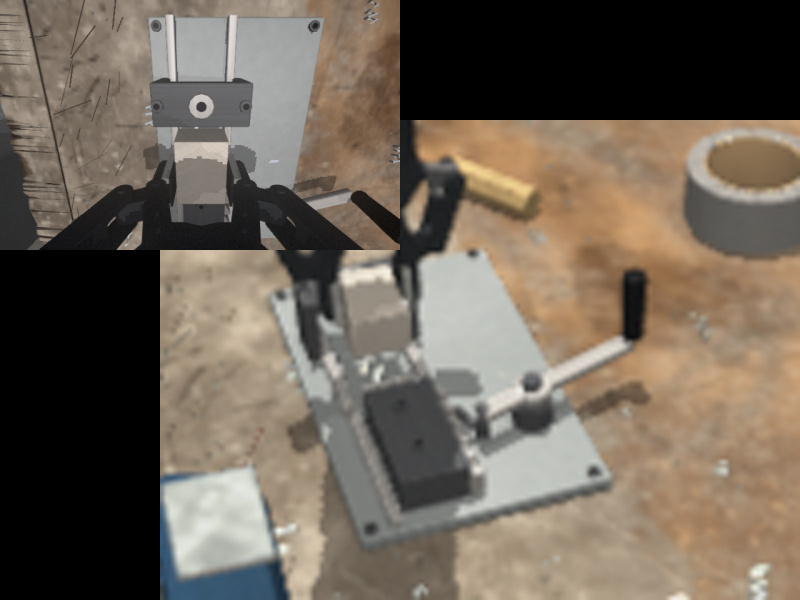

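The wrist view shows the block lined up between the rails, with the bridge bush at about (322,170). The side view shows it hanging level above the channel. I'll check the bush position numerically, then lower.

```bash
python3 - <<'E'
from h import *
from cell import ctrl,hand,eyes
f,s=pickle.load(open("w5.pkl","rb"))
im=cv2.cvtColor(f["image"],cv2.COLOR_RGB2GRAY)
m=(im[145:195,295:350]>150).astype(np.uint8);c=max(cv2.findContours(m,0,1)[0],key=cv2.contourArea)
(u,v),r=cv2.minEnclosingCircle(c);X=ray(f,(u+295,v+145),.063)
yj=.041;O=np.array([.4933,.2067]);ex=np.array([np.cos(yj),np.sin(yj)]);ey=np.array([-ex[1],ex[0]])
e=X[:2]-(O+.067*ey);e=np.array([e@ex,e@ey]);print("bush err jig",e,(u+295,v+145),r)
assert np.all(np.abs(e)<.004)
O2=O+.5*(e[0]*ex+e[1]*ey);L=O2+.0175*ey;print("O2",O2)
ctrl.move_linear([*L,.058],feed=.06)
for z in(.054,.050,.047,.045,.044,.0432):
    ctrl.move_linear([*L,z],feed=.03);F=ctrl.get_wrist_force();print(z,np.round(F,1),np.round(ctrl.get_ee_pos(),4),round(ctrl.get_opening(),4))
    if F[2]>5 or np.hypot(F[0],F[1])>12: break
print(ctrl.get_time_s())
E
```

```text
bush err jig [8.16826488e-05 8.55684118e-04] (321.59008026123047, 169.95838165283203) 19.61785125732422
O2 [0.49332327 0.20712916]
0.054 [-0.1  0.2 -5.1] [0.4926 0.2245 0.054 ] 0.0383
0.05 [-0.7 -1.  -6.1] [0.4925 0.2245 0.0498] 0.0389
0.047 [ 0.1  0.4 -4.8] [0.4925 0.2245 0.0468] 0.0388
0.045 [-0.3 -0.1 -5.2] [0.4925 0.2246 0.0449] 0.0386
0.044 [-0.5  0.4 -4.6] [0.4926 0.2246 0.044 ] 0.039
0.0432 [-1.9 -1.3  4.2] [0.4926 0.2246 0.0438] 0.0386
21.4917
```

```bash
python3 - <<'E'
from h import *
from cell import ctrl,hand,eyes
hand.grip(.085);p=ctrl.get_ee_pos();ctrl.move_linear([p[0],p[1],.14],feed=.12);ctrl.dwell(.1)
f=wrist(ctrl,eyes);s=eyes.grab_frame("side");t=eyes.grab_frame("top");pickle.dump((f,s,t),open("w6.pkl","wb"))
im=np.zeros((600,800,3),np.uint8);im[:,:]=0
im[:400,:640]=f["image"]
im[300:600,400:800]=cv2.resize(s["image"][170:245,245:345],(400,300),interpolation=2)
cv2.imwrite("pics/c6.png",im[:,:,::-1]);print(ctrl.get_time_s())
E
```

```text
23.225
```

View pics/c6.png

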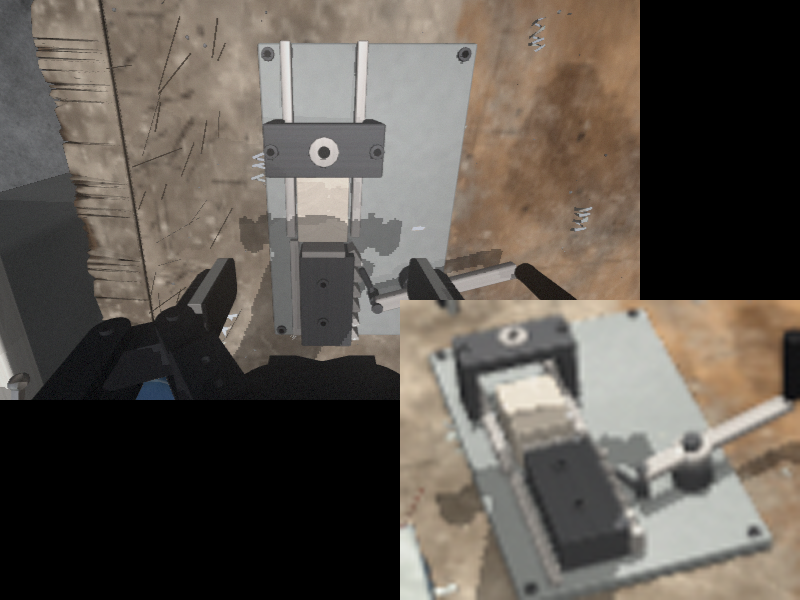

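The block lies square and flat between the rails, between the pusher and the bridge. Its top is at about (322,200) in the wrist view, and the lever is still at rest. Now stroke 1, pushing the post with shut fingers.

```bash
cat >> h.py <<'E'
yj=.041;O=np.array([.4933,.2071]);ex=np.array([np.cos(yj),np.sin(yj)]);ey=np.array([-ex[1],ex[0]])
def J(x,y,z): return [*(O+x*ex+y*ey),z]
def stroke(ctrl,ystop=None):
    """push the post toward jig -y to the stop (force rise), then back clear"""
    X,Z=.085+.083,.075
    ctrl.move_linear(J(X,(ystop or -.058),Z),feed=.10)
    y=ystop or -.058
    F=lambda:float(np.array(ctrl.get_wrist_force())[:2]@ey)
    while y>-.080:
        f=F();print(round(y,4),round(f,1),np.round((np.array(ctrl.get_ee_pos())[:2]-O)@ey,4))
        if f>18: break
        y-=.0015;ctrl.move_linear(J(X,y,Z),feed=.03)
    ctrl.dwell(.15);print("held",round(F(),1))
    return y
def back(ctrl):
    ctrl.move_linear(J(.168,.0,.075),feed=.12);ctrl.dwell(.3)
E
python3 - <<'E'
from h import *
from cell import ctrl,hand,eyes
qq=q(yj+np.pi/2)
ctrl.move_linear(J(0,.0175,.2),feed=.2)
hand.grip(0.0,20)
ctrl.move_to(J(.168,.005,.2),qq);ctrl.move_linear(J(.168,.0,.075),feed=.15)
print(np.round(ctrl.get_wrist_force(),1),ctrl.get_ee_pos(),ctrl.get_opening())
print(stroke(ctrl),ctrl.get_time_s())
w=eyes.grab_frame("side");t=eyes.grab_frame("top")
back(ctrl);u=eyes.grab_frame("side")
pickle.dump((w,t,u),open("w7.pkl","wb"))
z=lambda f:cv2.resize(f["image"][165:245,250:355],(400,305),interpolation=2)
im=np.zeros((600,800,3),np.uint8);im[:305,:400]=z(w);im[:305,400:]=z(u)
im[305:600,:400]=cv2.resize(t["image"][180:254,230:330],(400,295),interpolation=2)
cv2.imwrite("pics/c7.png",im[:,:,::-1]);print(ctrl.get_time_s(),ctrl.get_wrist_force())
E
```

```text
[1.  0.1 0.2] [0.66177356 0.21466979 0.0762047 ] -0.00012140563027026792
-0.058 1.3 -0.0586
-0.0595 1.9 -0.0591
-0.061 3.3 -0.0602
-0.0625 4.7 -0.0617
-0.064 5.0 -0.063
-0.0655 4.4 -0.0644
-0.067 4.8 -0.0657
-0.0685 5.6 -0.067
-0.07 6.8 -0.067
-0.0715 8.3 -0.0671
-0.073 11.5 -0.0672
-0.0745 13.2 -0.0672
-0.076 15.6 -0.0672
-0.0775 18.5 -0.0673
held 16.6
-0.07750000000000001 30.2667
31.5167 [-0.63015684 -0.45223934 -0.32172   ]
```

View pics/c7.png

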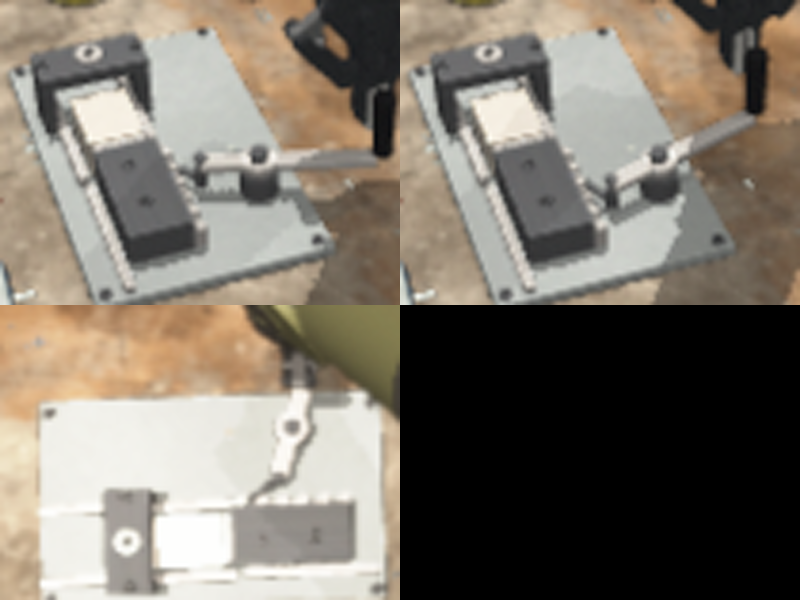

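The side views show the lever hard over at its stop (TCP held at -0.067), then back at rest. The carriage and block have advanced to the bridge edge. Now strokes 2 and 3, and retreat.

```bash
python3 - <<'E'
from h import *
from cell import ctrl,hand,eyes
stroke(ctrl,-.072);back(ctrl);ctrl.dwell(.3);a=eyes.grab_frame("side")
stroke(ctrl,-.072);back(ctrl)
ctrl.move_linear(J(.168,.01,.2),feed=.2);ctrl.move_to([.5,-.1,.3],q(yj+np.pi/2));ctrl.dwell(.3)
b=eyes.grab_frame("side");t=eyes.grab_frame("top")
z=lambda f:cv2.resize(f["image"][165:245,250:355],(400,305),interpolation=2)
im=np.zeros((600,800,3),np.uint8);im[:305,:400]=z(a);im[:305,400:]=z(b)
im[305:600,:400]=cv2.resize(t["image"][180:254,230:330],(400,295),interpolation=2)
cv2.imwrite("pics/c8.png",im[:,:,::-1]);print(ctrl.get_time_s())
E
```

```text
-0.072 11.0 -0.0671
-0.0735 12.0 -0.0672
-0.075 15.0 -0.0672
-0.0765 16.5 -0.0673
-0.078 18.7 -0.0673
held 17.8
-0.072 10.6 -0.0671
-0.0735 12.9 -0.0672
-0.075 14.3 -0.0672
-0.0765 16.6 -0.0673
-0.078 17.4 -0.0673
-0.0795 20.3 -0.0673
held 20.5
40.9417
```

View pics/c8.png

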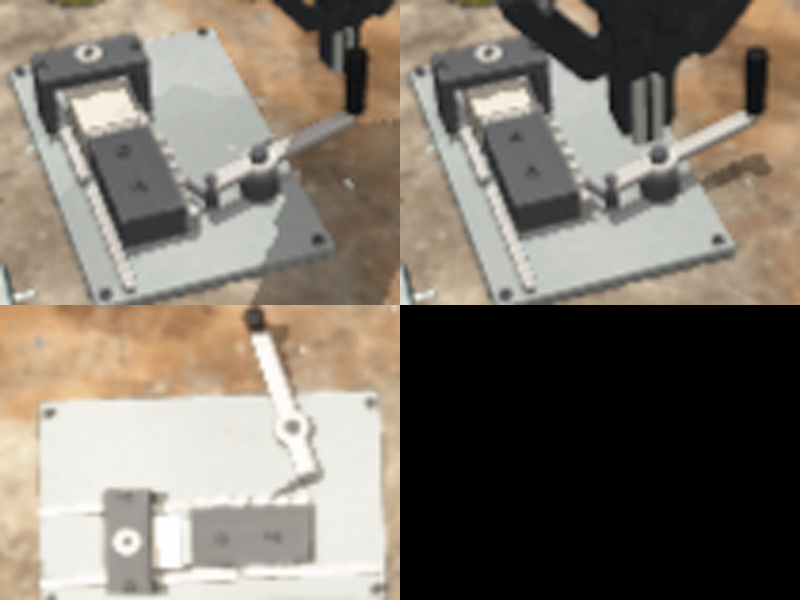

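The top view shows the lever at rest, and the carriage face has moved 42 px (about 32 mm, or two indexes) since stroke 1. The block is straight and partly under the bridge, and the arm is clear of it all.

```bash
python3 -c "
from cell import order
print(order.finish_job())"
```

```text
the job is handed in; nothing more can be done
None
```

The job is handed in at about 41 s on the robot clock: the block was laid in the channel and fed under the bridge with three full lever strokes; the last pictures showed the lever at rest, and the offcuts and tin were never approached; no verdict came back.

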